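# Check the paint on an iron book stand with a coating gauge

## Robot

A 6-joint arm with a two-finger parallel gripper is mounted at the origin on the work surface. World frame = base frame: x ahead of the robot, y to its left, z up, the work surface at z = 0. Lengths are in mm, angles in rad, forces in N, time in s.
With the tool pointing down it reaches from about 325 to 875 mm from the base axis. Payload 4.4 kg.
Tool frame: the origin (TCP) lies midway between the tips of the shut fingers; the grasp point (between the pads) lies 19 mm behind it (pinch_z is the distance from the TCP to the grasp point, in mm); z points along the fingers, y is the direction in which the jaws open and shut (so a half turn about z gives the same grasp; the last joint's range is limited). The gripper opens to 85 mm and grips with 20 to 120 N. Pads are 22 mm wide; open, the fingers measure 114 mm over their backs; the gripper's body (76 mm by 85 mm) begins 54 mm behind the grasp point. The pads swing forward as they close: fully open they stand 13 mm farther back than shut.
Start: joints at [0.987, 0.207, 1.542, -0, 1.393, -0.15], TCP at [241.695, 521.739, 231.282] pointing down, gripper open.
Joint ranges: [-2.73, 2.73], [-0.86, 2.22], [0.23, 2.46], [-1.11, 4.25], [0.08, 2.63], [-2.82, 2.82]. Speed limits (rad/s): [2.79, 2.79, 3.14, 3.14, 3.14, 3.14].

## Interface

Orientations are given as [roll, pitch, yaw] about the fixed x, y, z axes, in that order (R = Rz(yaw) Ry(pitch) Rx(roll)).
In Python, from plant import * gives the robot as it stands. The module is installed in compiled form; this text tells all that it offers. Calls block until the motion is done:
- reach(position, orientation): joint-space move of the TCP to a pose.
- line_to(position, orientation=None, v=150, max_force=None): straight line of the TCP; orientation=None keeps the orientation; v is the mean speed in mm/s. With max_force (N) it stops when the force on the tool has changed by that much, and returns True; else False.
- set_joints(angles): joint-space move.
- gripper_to(opening, f_grip=None): finger opening in mm; f_grip is the grip in N (None keeps the last); returns when the fingers have stopped.
- sleep(seconds).
- ik(position, orientation): joint angles nearest the present ones, or None.
- state(): the state.
- camera(name): name is "scene" or "top"; returns (picture, depth): 400x640x3 uint8, red, green, blue; 400x640 float32, mm along the optical axis (not along the pixel's ray), 0 where there is no reading.
- get_calibration(name): a dict with "K" (3x3 intrinsics, pixels), "k1" (the pictures are not rectified: a ray, as slopes to the right and down, at radius r is drawn at 1 + k1 r^2 times it, then the intrinsics apply), "eye" and "rotation" of the camera in the world. Camera axes: x right, y down, z forward; pixel columns grow to the right and rows downward; lengths in mm; the calibration is good to about 2 mm. A picture is of the moment at which its call begins. get_calibration takes no time and is no camera call.
A pose or a line that the arm cannot do raises IKError and nothing moves.
- job_done(): hands the job in, once; it reports no verdict.
The state is a dict: "time_s": time; "q": joint angles; "joint_velocities": joint speeds; "tau": joint torques, N m; "tool_pos": TCP position; "orientation": TCP orientation; "wrist_force": force on the tool from outside, world axes, zero at the start; "wrist_torque": the same for the moment, N m; "grip_width": finger opening in mm.
Only numpy, scipy, OpenCV 4.12 (cv2) and the standard library are available. Lean on these libraries where they do the work, as an engineer would, in place of code of your own. Each camera call takes 0.05 s, during which the arm holds its last target.

## Task

Check the black paint on the iron book stand: lift the coating gauge out of its upright holder and first zero it by pressing its spring nose down on top of the bare round steel block, gauge upright, nose about half-way in, for about one second. Then set the nose inside the white ring marked on the stand's sloping plate, gauge square to the plate, and press gently so that the nose is again about half-way in. Finish while holding the gauge like that, do not let go, and leave everything else where it stands.

Things in the scene. Friction and masses are not known exactly. Their poses are not given: they have to be found in the camera images.
- gauge: hand-held coating gauge, 130 to 210 g, loose: a grey square bar 28 x 28 mm and 110 mm long, standing upright in its holder, with a sprung round steel nose below. Origin at the centre of the bar's lower end, z up along the bar to its top, x and y square to its side faces. It sticks 84 mm out of the holder: grip two opposite side faces
- nose (a joint): how far the gauge's nose is pushed into the bar, in m: 0 fully out, 0.012 fully in. Spring: 1.2 N to start moving, 3.6 N at 0.006, 6 N at 0.012; half-way in is 0.006
- tip (a point): centre of the flat end of the gauge's nose (nose 14 mm across, standing 18 mm out of the bar's lower end when fully out, on the bar's axis); axes as the gauge's
- holder: black square holder, fixed, 66 x 66 mm and 50 mm tall on a 90 mm square 4 mm foot, with a 34 mm square well open at the top; the gauge's bar rests 24 mm above the table in it. Origin at the centre of the underside
- round_block: round bare steel reference block (a disc), 52 mm across, 16 mm tall, 270 g, loose on the table; origin at the centre of its underside. The gauge is zeroed on the middle of its top
- stand: black iron book stand, fixed: a plate 220 mm wide and 160 mm up the slope, sloping 0.40 rad (23 degrees), low edge towards its own -x, high edge towards +x, from about 31 mm to 93 mm above the table, a 9 mm lip along the low edge; two ornamental half rings at the high edge rise to about 120 mm. Origin on the table under its middle, z up
- spot (a point): centre of the marked spot, on the plate's top surface: the middle of a flat white paper ring 42 mm outside and 34 mm inside, black plate showing within. z points straight out of the plate, x up the slope, y along the plate's width. A rectangular white price strip on the plate is not the mark. The spot is always 65 mm above the table, up to 60 mm left or right of the plate's middle
- square_block: square bare steel block, 50 x 50 mm, 16 mm tall, loose; origin at the centre of its underside. Not used
- candle_ring: black iron candle holder, a round pan 80 mm across with an upright ring 108 mm tall; origin under the pan's centre. Bystander
- candlestick: brass candlestick 115 mm tall, foot 76 mm across; origin under its centre. Bystander
- tape_roll: cardboard-brown roll of tape lying flat, 90 mm across, 24 mm tall; origin under its centre. Bystander
- jar: glass jar with steel cap, 68 mm across, 95 mm tall; origin under its centre. Bystander
- screwdriver: screwdriver lying on the table, 180 mm long, black handle. Bystander
- bowl: white ceramic bowl 120 mm across, 50 mm tall; origin under its centre. Bystander
- mug: blue ceramic mug 76 mm across, 90 mm tall; origin under its centre. Bystander
There are look-alikes about, which are no part of the job. Leave any green or orange look-alike of the gauge alone.

How it is judged:
By the outcome, as a careful person would: the job done as asked, in the order asked, and still so for the second after the job is handed in, while the arm keeps its last pose, push and grip.
It also fails if it takes over 48 s, if anything falls off the work surface, if the arm or the gripper's body presses on something with over 40 N, if the wrist force passes 120 N, or if a joint passes its speed limit or range.

## Working session

There is one attempt and no reset: what is moved stays moved. The work goes in short steps, each a Python script; the robot and the scene stay as the last script left them, time stands still between calls to the robot, and variables do not carry over. Pictures are saved under pics/ and viewed, and the job is handed in when it is done.

```bash
mkdir -p pics
cat > h.py <<'E'
import numpy as np, cv2
from plant import *
def undist(name,uv):
    c=get_calibration(name);K=np.array(c["K"],float);k1=c["k1"]
    p=(np.atleast_2d(uv).astype(float)-K[:2,2])/np.array([K[0,0],K[1,1]])
    r=p.copy()
    for _ in range(20): r=p/(1+k1*(r**2).sum(1,keepdims=True))
    return r
def ray(name,uv):
    c=get_calibration(name);s=undist(name,uv)
    d=np.c_[s,np.ones(len(s))]@np.array(c["rotation"],float).T
    return np.array(c["eye"],float),d
def onplane(name,uv,z):
    e,d=ray(name,uv); return e+d*((z-e[2])/d[:,2:3])
def depthpts(name,uv,dep):
    e,d=ray(name,uv);uv=np.atleast_2d(uv).astype(int)
    return e+d*dep[uv[:,1],uv[:,0]][:,None]
def proj(name,P):
    c=get_calibration(name);K=np.array(c["K"],float)
    q=(np.atleast_2d(P)-np.array(c["eye"]))@np.array(c["rotation"],float)
    s=q[:,:2]/q[:,2:3];s=s*(1+c["k1"]*(s**2).sum(1,keepdims=True))
    return s*[K[0,0],K[1,1]]+K[:2,2]
E
python3 - <<'E'
from h import *
for n in("scene","top"):
    im,d=camera(n);cv2.imwrite(f"pics/{n}0.png",im[:,:,::-1]);np.savez(f"{n}0.npz",im=im,d=d)
    print(n,get_calibration(n))
s=state();print(s["time_s"],s["orientation"],s["wrist_force"])
E
```

```text
scene {'K': array([[466.35054538,   0.        , 322.50930333],
       [  0.        , 466.35054538, 199.16726339],
       [  0.        ,   0.        ,   1.        ]]), 'k1': 0.027748746847985208, 'eye': array([1243.69511911, -451.87532775, 1164.89198706]), 'rotation': array([-2.50047643,  0.01675465,  0.94087246])}
top {'K': array([[450.78493692,   0.        , 313.92718154],
       [  0.        , 450.78493692, 200.61395838],
       [  0.        ,   0.        ,   1.        ]]), 'k1': -0.1059446101553884, 'eye': array([ 382.93575034,   18.43355769, 1711.25234699]), 'rotation': array([-3.0295574 ,  0.01861626, -1.5588288 ])}
0.1 [-3.13952427e+00 -3.19054453e-04  2.70780185e+00] [-0.04882169  1.06774153  0.71203607]
```

View pics/scene0.png

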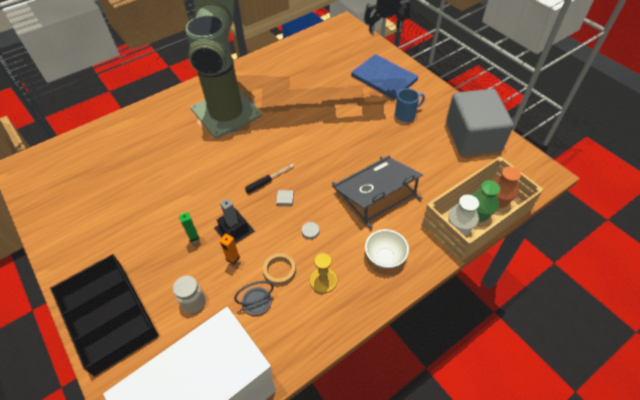

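View pics/top0.png

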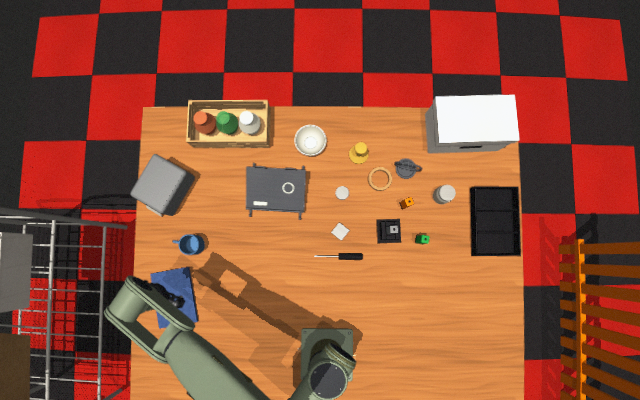

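```bash
python3 - <<'E'
s=open('h.py').read()
s=s.replace('np.array(c["rotation"],float)','RM(c)')
s=s.replace("def undist","from scipy.spatial.transform import Rotation as Ro\ndef RM(c): return Ro.from_euler('xyz',c['rotation']).as_matrix()\ndef undist",1)
open('h.py','w').write(s)
E
python3 - <<'E'
from h import *
for n in("scene","top"):
    z=np.load(f"{n}0.npz");im=z['im'];d=z['d']
    print(n,proj(n,[[0,0,0],[241.7,521.7,231.3]]))
    boxes={'scene':[(170,180,150,90),(325,150,105,75)],'top':[(320,170,120,80),(235,155,120,65)]}[n]
    r=[cv2.resize(im[y:y+h,x:x+w,::-1],(640,int(640*h/w)),interpolation=cv2.INTER_CUBIC)[:420] for x,y,w,h in boxes]
    for i,q in enumerate(r): cv2.imwrite(f"pics/{n}c{i}.png",q)
# table check
    for uv in ([(260,215)],[(340,212)]) : print(depthpts(n,uv,d))
a=[cv2.imread(f"pics/{n}c{i}.png") for n in("scene","top") for i in (0,1)]
a=[cv2.resize(q,(400,290)) for q in a]
cv2.imwrite("pics/crops.png",np.vstack([np.hstack(a[:2]),np.hstack(a[2:])]))
E
```

```text
scene [[226.78616652 111.54740457]
 [385.64054551  34.78246195]]
[[ 464.84042501 -143.73870235    1.08496518]]
[[6.01151492e+02 5.84479338e+01 1.08611761e-01]]
top [[326.20151195 354.23224835]
 [169.33909547 291.74959538]]
[[518.10627304 258.7102083   -4.63053909]]
[[532.81626423 -47.3655421   -4.08763034]]
```

View pics/crops.png

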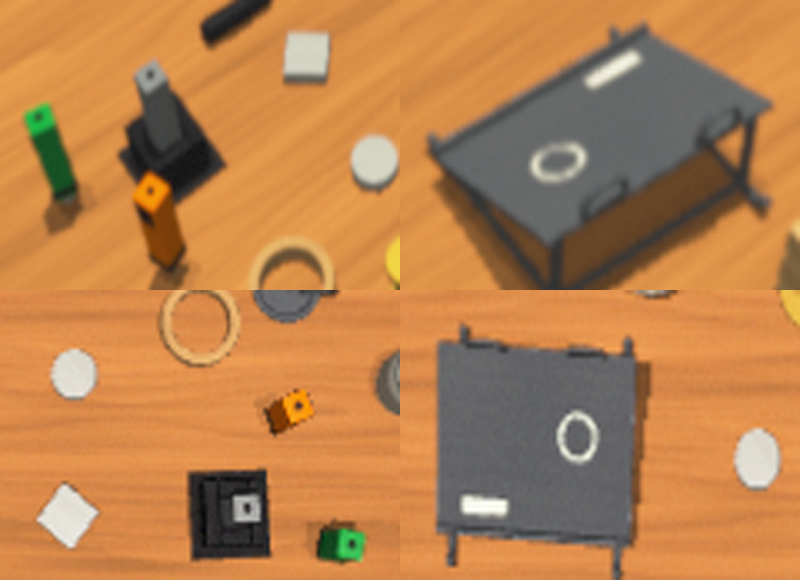

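Run:
```python
from h import *
def blobs(n,box,f,mn=8):
    z=np.load(f"{n}0.npz");x,y,w,h=box;S=6
    im=cv2.resize(z['im'][y:y+h,x:x+w],None,fx=S,fy=S,interpolation=cv2.INTER_CUBIC)
    hsv=cv2.cvtColor(im,cv2.COLOR_RGB2HSV);m=f(hsv).astype(np.uint8)
    c,_=cv2.findContours(m,cv2.RETR_EXTERNAL,cv2.CHAIN_APPROX_NONE)
    # resize pixel mapping
    tr=lambda p:(np.asarray(p,float)+.5)/S-.5+[x,y]
    return [tr(k[:,0]) for k in c if cv2.contourArea(k)>mn*S*S]
def show(name,P):
    print(name,'n',len(P),'bboxcenter',((P.max(0)+P.min(0))/2).round(1),'size',(P.max(0)-P.min(0)).round(1))
white=lambda t:lambda h:(h[...,2]>t)&(h[...,1]<70)
for n,box in(("top",(330,182,25,22)),("scene",(297,218,28,24))):
    for p in blobs(n,box,white(150)):
        P=onplane(n,p,16)[:,:2];show(n+" round",P)
        (c,r)=cv2.minEnclosingCircle(P.astype(np.float32));print(c,r)
for n,box in(("top",(276,180,24,18)),("scene",(355,178,22,20))):
    for p in blobs(n,box,white(140)):
        # intersect with z=65 plane first guess, then tilted plane
        e,d=ray(n,p)
        P=e+d*((65-e[2])/d[:,2:3]);c0=(P.max(0)+P.min(0))/2
        nn=np.array([-np.sin(.4),0,np.cos(.4)])
        for _ in range(5):
            Q=e+d*(((c0-e)@nn)/(d@nn))[:,None]
            el=cv2.fitEllipse((Q[:,:2]).astype(np.float32)); c0=np.array([*el[0],65.])
            
        print(n,"ring",c0,el, (Q.max(0)-Q.min(0)))
        print(' px',p.mean(0))
for n,box in(("top",(380,220,20,20)),("scene",(220,196,20,20))):
    for t in (110,130,150):
      for p in blobs(n,box,lambda h:(h[...,2]>t)&(h[...,1]<60)):
        P=onplane(n,p,134)[:,:2];show(f"{n} gauge{t}",P);print(cv2.minAreaRect(P.astype(np.float32)))
# plate from depth
for n,poly in (("top",[(250,171),(302,172),(301,205),(250,204)]),("scene",[(345,183),(378,165),(408,178),(372,203)])):
    z=np.load(f"{n}0.npz");m=np.zeros((400,640),np.uint8);cv2.fillPoly(m,[np.array(poly)],1)
    v,u=np.nonzero(m);P=depthpts(n,np.c_[u,v],z['d']);P=P[z['d'][v,u]>0]
    A=np.c_[P[:,:2],np.ones(len(P))];
    for _ in range(5):
        k=np.linalg.lstsq(A,P[:,2],rcond=None)[0];g=abs(P[:,2]-A@k)<6
        A=A[g];P=P[g]
    g=np.hypot(*k[:2]);print(n,"plate slope",np.arctan(g),"yaw",np.arctan2(k[1],k[0]),"k",k,len(P),P.mean(0))
```

```text
top round n 226 bboxcenter [605.6 -52.8] size [51.1 50.5]
(605.463134765625, -52.79690933227539) 25.970815658569336
scene round n 273 bboxcenter [605.9 -57.1] size [50.6 51.1]
(606.3394775390625, -56.610111236572266) 26.174373626708984
top ring [615.32037354 148.22239685  65.        ] ((615.3203735351562, 148.22239685058594), (41.101165771484375, 46.3321647644043), 179.8795928955078) [41.66344752 46.39145082 17.61502308]
 px [287.80877617 187.59541063]
scene ring [614.20776367 145.36621094  65.        ] ((614.207763671875, 145.3662109375), (43.7442512512207, 47.35837936401367), 13.513636589050293) [46.32342135 47.64655781 19.58522841]
 px [366.07330247 188.10648148]
top gauge110 n 164 bboxcenter [ 463.2 -230. ] size [25.8 28.1]
((463.1528625488281, -230.13751220703125), (25.403846740722656, 27.997438430786133), 1.8706680536270142)
top gauge130 n 158 bboxcenter [ 462.9 -230. ] size [24.1 26.9]
((462.90899658203125, -230.14443969726562), (23.836870193481445, 26.7828426361084), 1.8678067922592163)
top gauge150 n 151 bboxcenter [ 462.9 -230. ] size [22.9 25.7]
((462.8745422363281, -230.1
[... 194 characters left out ...]
0215, 26.91704750061035), 89.54661560058594)
scene gauge130 n 161 bboxcenter [ 464.6 -234.2] size [25.5 26.4]
((464.52056884765625, -234.23873901367188), (26.44386100769043, 25.42582130432129), 89.61717224121094)
scene gauge150 n 155 bboxcenter [ 463.4 -233.6] size [23.2 25. ]
((463.43548583984375, -233.56494140625), (23.232934951782227, 25.02589225769043), 0.009454723447561264)
top plate slope 0.39845126029044187 yaw -0.0522587692276814 k [ 4.20394131e-01 -2.19893010e-02 -1.90459506e+02] 1501 [613.5372807  193.33605622  63.21664132]
scene plate slope 0.4010670761331583 yaw -0.056795026253028985 k [ 4.23367865e-01 -2.40710764e-02 -1.92660567e+02] 1190 [611.82974032 183.93453081  61.94098213]
```

```bash
cat >> h.py <<'E'
YAW=-0.054; SL=0.40
RS=Ro.from_euler('ZY',[YAW,-SL]).as_matrix()   # columns: up-slope, width, normal
ROUND=np.array([606.0,-54.9]); G=np.array([464.0,-232.3]); SPOT=np.array([614.8,146.8,65.0])
def down(yaw,s):  # y_tool = s*Ry
    y=s*np.array([-np.sin(yaw),np.cos(yaw),0]);z=np.array([0,0,-1.]);return np.c_[np.cross(y,z),y,z]
def tilt(s):
    z=-RS[:,2];y=s*RS[:,1];return np.c_[np.cross(y,z),y,z]
rpy=lambda R:Ro.from_matrix(R).as_euler('xyz')
E
python3 - <<'E'
from h import *
print(RS[:,2])
for s in(1,-1):
    print(s)
    for P,R in(([*G,250],down(0,s)),([*G,76],down(0,s)),([*ROUND,80],down(0,s)),(SPOT+RS[:,2]*65,tilt(s)),(SPOT+RS[:,2]*150,tilt(s))):
        q=ik(list(P),list(rpy(R)));print(None if q is None else np.round(q,2))
# holder yaw from foot corners in top
z=np.load("top0.npz");x,y,w,h=372,214,34,34
im=cv2.resize(z['im'][y:y+h,x:x+w],None,fx=6,fy=6,interpolation=cv2.INTER_CUBIC)
m=(im[...,0]<90).astype(np.uint8);c,_=cv2.findContours(m,0,1);c=max(c,key=cv2.contourArea)
P=onplane("top",(c[:,0]+.5)/6-.5+[x,y],4)[:,:2];print(cv2.minAreaRect(P.astype(np.float32)))
for nm,uv in(("orange",(407,202)),("green",(422,238))):print(nm,onplane("top",[uv],110))
E
```

```text
[-0.38885071  0.02101837  0.92106099]
1
[-0.63  0.07  1.65  0.    1.41 -2.2 ]
[-0.63  0.28  1.81  0.    1.05 -2.2 ]
[-0.23  0.43  1.58  0.    1.13 -1.8 ]
[ 0.14  0.19  1.86 -0.12  0.7  -1.3 ]
[ 0.16  0.01  1.87 -0.11  0.87 -1.3 ]
-1
[-0.63  0.07  1.65 -0.    1.41  0.94]
[-0.63  0.28  1.81 -0.    1.05  0.94]
[-0.23  0.43  1.58 -0.    1.13  1.34]
[ 0.14  0.19  1.86 -0.12  0.7   1.84]
[ 0.16  0.01  1.87 -0.11  0.87  1.84]
((463.2528991699219, -230.39971923828125), (88.4777603149414, 88.26950073242188), 2.503380298614502)
orange [[ 561.04739225 -282.56744237  110.        ]]
green [[ 432.96531067 -334.9744499   110.        ]]
```

Run:
```python
from h import *
o=list(rpy(down(.044,-1)))
reach([*G,240],o); gripper_to(62,60)
line_to([*G,150],o,v=200)
im,d=camera("scene");cv2.imwrite("pics/s1.png",cv2.resize(im[150:290,150:350,::-1],None,fx=4,fy=4))
print(state()["time_s"],state()["tool_pos"])
```

```text
3.8833 [ 465.1201081  -233.09141894  151.55608776]
```

View pics/s1.png

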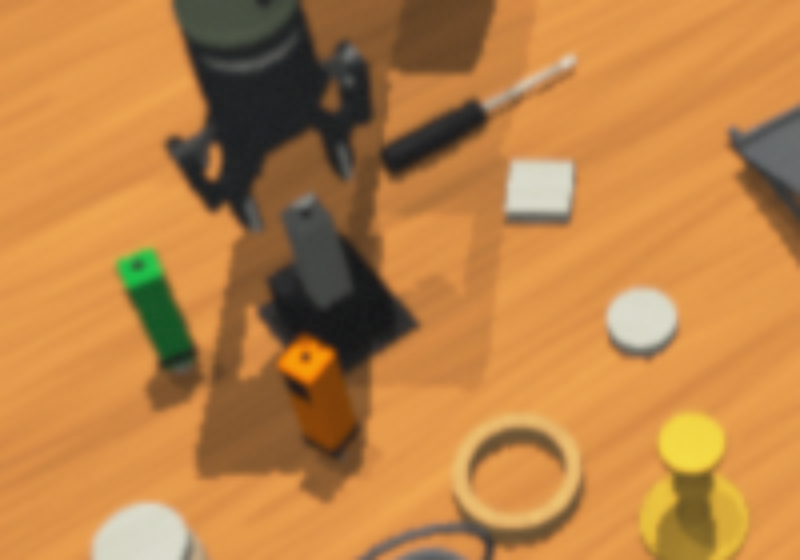

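The fingers (crop 250,215 and 345,165) straddle the grey gauge (crop 305,205). Green and orange gauges are clear, so I'll descend and grip.

Run:
```python
from h import *
o=list(rpy(down(.044,-1)))
print(line_to([*G,76],o,v=80,max_force=10))
s=state();print(s["tool_pos"],s["wrist_force"])
gripper_to(20,60); sleep(.3)
s=state();print(s["grip_width"],s["tool_pos"],s["orientation"],s["wrist_force"],s["time_s"])
```

```text
False
[ 464.53899857 -232.65014187   76.59028992] [-0.12753826  0.69346615 -0.08651419]
27.26149905668207 [ 464.41979372 -232.56291225   76.56883475] [ 3.14099776e+00 -8.30321629e-04  4.40330158e-02] [0.02912878 0.99703096 4.8999769 ] 5.6583
```

Run:
```python
from h import *
o=list(rpy(down(.044,-1)))
print(line_to([*G,175],o,v=100))
sleep(.4)
s=state();print(s["grip_width"],s["tool_pos"],s["orientation"],s["wrist_force"],s["time_s"])
for n in("scene","top"):
    im,d=camera(n);np.savez(f"{n}2.npz",im=im,d=d)
    x,y,w,h=dict(scene=(180,140,120,100),top=(350,190,100,80))[n]
    cv2.imwrite(f"pics/{n}2.png",cv2.resize(im[y:y+h,x:x+w,::-1],None,fx=6,fy=6,interpolation=cv2.INTER_CUBIC))
```

```text
False
27.435164842545017 [ 463.90928952 -232.24391515  174.76469186] [-3.14131028e+00  3.75027416e-04  4.40209810e-02] [-0.61386255  0.55166644 -1.81607721] 7.2
```

View pics/scene2.png

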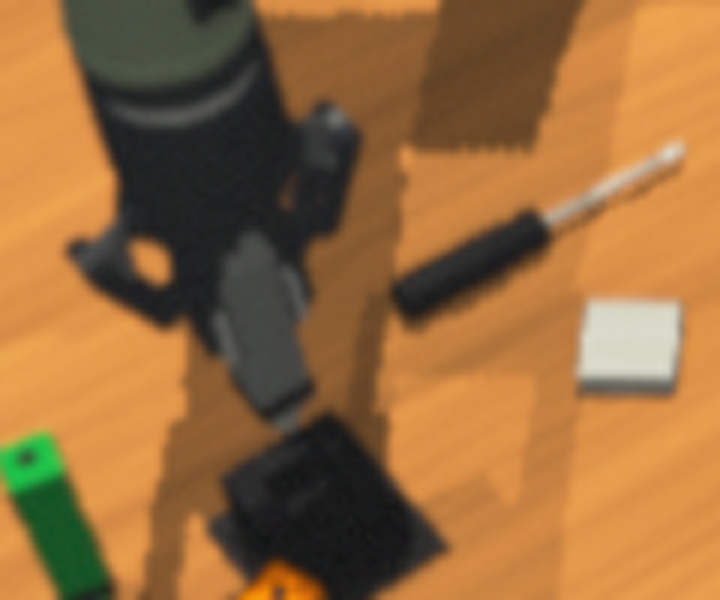

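Run:
```python
from h import *
# predicted tip/bar bottom given tool axis at state pos
for nm,P in(("tip",[463.9,-232.2,104.3]),("barbot",[463.9,-232.2,122.3]),("top",[463.9,-232.2,232.3])): print(nm,(proj("scene",[P])-[180,140]+.5)*6)
e=onplane("scene",[(285/6+180-.5,425/6+140-.5)],104.3);print(e)
o=list(rpy(down(.044,-1)))
line_to([*ROUND,175],o,v=250)
line_to([*ROUND,100],o,v=150)
sleep(.3)
s=state();print(s["tool_pos"],s["wrist_force"],s["time_s"])
for n in("scene","top"):
    im,d=camera(n);np.savez(f"{n}3.npz",im=im,d=d)
    x,y,w,h=dict(scene=(255,170,100,90),top=(300,160,90,80))[n]
    cv2.imwrite(f"pics/{n}3.png",cv2.resize(im[y:y+h,x:x+w,::-1],None,fx=6,fy=6,interpolation=cv2.INTER_CUBIC))
print((proj("scene",[[*ROUND,29.5]])-[255,170]+.5)*6,(proj("scene",[[*ROUND,16]])-[255,170]+.5)*6)
```

```text
tip [[292.53295113 418.72250118]]
barbot [[285.56228084 396.0887755 ]]
top [[239.26979818 245.96740903]]
[[ 464.95710784 -236.7849287   104.3       ]]
[606.82053765 -55.05279859 101.23749747] [ 0.39252891 -0.12253353 -2.11711149] 9.3083
[[334.23194352 340.98713927]] [[335.2760097  356.20018704]]
```

View pics/scene3.png

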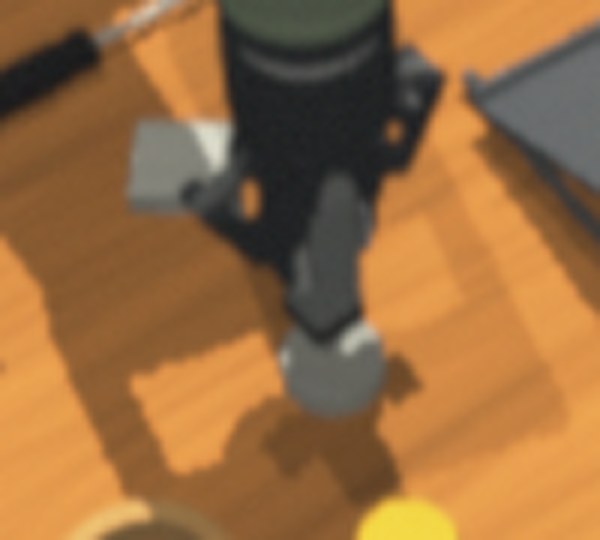

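View pics/top3.png

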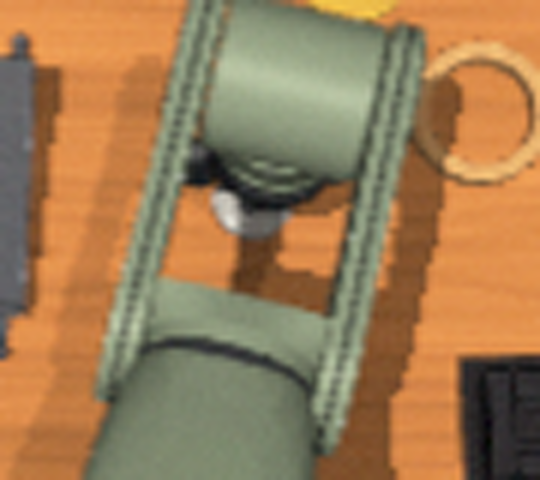

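Run:
```python
from h import *
o=list(rpy(down(.044,-1)))
def st(n=5):
    L=[]
    for _ in range(n): L.append(np.r_[state()["tool_pos"],state()["wrist_force"]]); sleep(.02)
    return np.mean(L,0).round(2)
line_to([*ROUND,89],o,v=40); sleep(.2); b=st();print(b)
for z in (85.5,83.5,81.5):
    line_to([*ROUND,z],o,v=20); sleep(.1); a=st();print(z,a,(a-b)[3:],state()["time_s"])
```

```text
[ 6.062e+02 -5.495e+01  8.920e+01 -3.300e-01 -3.300e-01 -2.080e+00]
85.5 [ 6.0643e+02 -5.5010e+01  8.5900e+01  6.2000e-01 -2.7000e-01 -1.1000e-01] [0.95 0.06 1.97] 10.625
83.5 [ 6.0629e+02 -5.4990e+01  8.3730e+01  7.4000e-01 -2.5000e-01  1.3000e-01] [1.07 0.08 2.21] 11.0583
81.5 [ 6.0625e+02 -5.4970e+01  8.1700e+01  1.5800e+00 -3.1000e-01  1.3400e+00] [1.91 0.02 3.42] 11.4917
```

Run:
```python
from h import *
o=list(rpy(down(.044,-1)))
line_to([*ROUND,80.4],o,v=20)
for _ in range(7):
    sleep(.2);s=state();print(s["tool_pos"].round(2) if hasattr(s["tool_pos"],'round') else s["tool_pos"],np.round(s["wrist_force"],2),s["time_s"])
im,d=camera("scene");cv2.imwrite("pics/s4.png",cv2.resize(im[170:260,255:355,::-1],None,fx=6,fy=6,interpolation=cv2.INTER_CUBIC))
```

```text
[606.19 -54.95  80.53] [ 1.63 -0.86  2.34] 11.9417
[606.2  -54.95  80.52] [ 1.61 -0.26  2.32] 12.1417
[606.19 -54.96  80.48] [ 1.51 -0.96  1.82] 12.3417
[606.19 -54.96  80.49] [ 2.82 -0.69  1.75] 12.5417
[606.18 -54.97  80.5 ] [ 1.47 -1.65  1.93] 12.7417
[606.08 -54.92  80.44] [ 2.69 -0.79  1.45] 12.9417
[606.06 -54.91  80.43] [ 2.76 -1.09  1.76] 13.1417
```

View pics/s4.png

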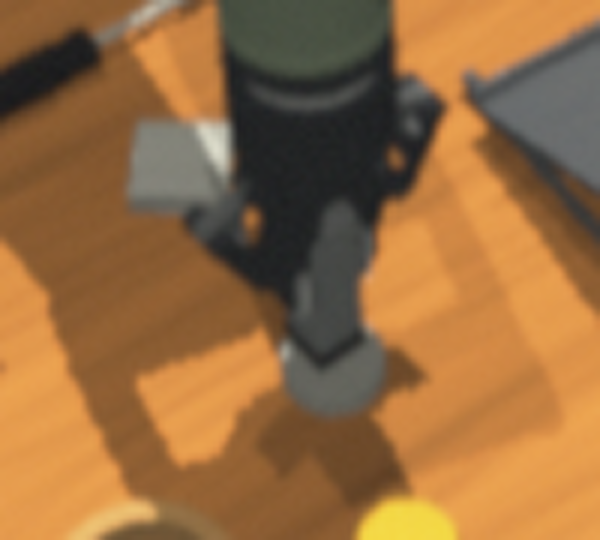

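Run:
```python
from h import *
print(onplane("scene",[(322/6+254.5,365/6+169.5),(287/6+254.5,332/6+169.5),(360/6+254.5,340/6+169.5)],28))
```

```text
[[612.96132477 -67.11090214  28.        ]
 [587.09796852 -69.8195997   28.        ]
 [612.18574171 -43.99729932  28.        ]]
```

Run:
```python
from h import *
im,d=camera("scene");np.savez("scene4.npz",im=im,d=d)
x,y=290,195
c=cv2.resize(im[y:y+50,x:x+50,::-1],None,fx=12,fy=12,interpolation=cv2.INTER_CUBIC)
c=np.clip(c.astype(float)*1.8,0,255).astype(np.uint8)
def P(p): return tuple(int(v) for v in (proj("scene",[p])[0]-[x,y]+.5)*12)
Rz=lambda a:np.array([np.cos(a),np.sin(a)])
R=down(.044,1)[:, :2]
t=np.array([606.1,-54.95-2]) # scene bias -2
for i in range(4):
    a=[(-14,-14),(14,-14),(14,14),(-14,14)]
    f=lambda k:Ro.from_euler('z',.044).apply([*a[k%4],0])[:2]+t
    cv2.line(c,P([*f(i),28]),P([*f(i+1),28]),(0,255,0),1)
    cv2.line(c,P([*f(i),138]),P([*f(i+1),138]),(0,255,255),1)
th=np.linspace(0,6.28,60)
cv2.polylines(c,[np.array([P([606+26*np.cos(q),-57+26*np.sin(q),16]) for q in th])],True,(255,0,255),1)
cv2.imwrite("pics/s5.png",c);print(state()["time_s"])
```

```text
13.2417
```

View pics/s5.png

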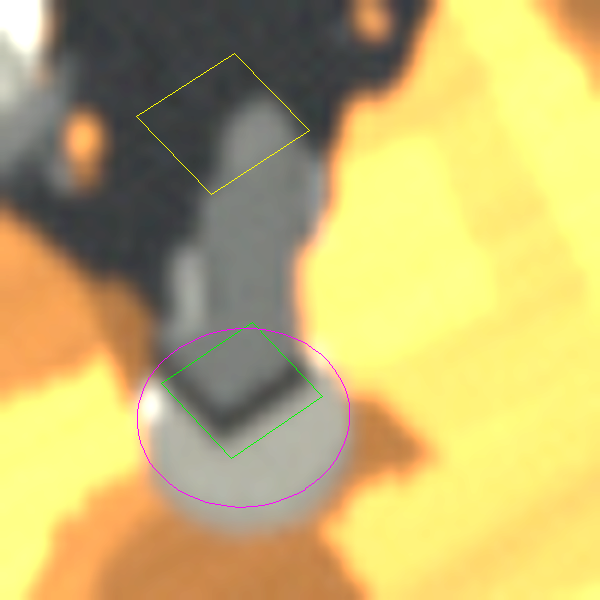

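```bash
cat >> h.py <<'E'
def overlay(npz,out,x,y,w,pos,bot,bias=(0,-2),F=12,name="scene",yaw=.044,R=None):
    im=np.load(npz)['im']
    c=cv2.resize(im[y:y+w,x:x+w,::-1],None,fx=F,fy=F,interpolation=cv2.INTER_CUBIC)
    c=np.clip(c.astype(float)*1.8,0,255).astype(np.uint8)
    P=lambda p: tuple(int(v) for v in (proj(name,[p])[0]-[x,y]+.5)*F)
    a=[(-14,-14),(14,-14),(14,14),(-14,14)]
    R=Ro.from_euler('z',yaw).as_matrix() if R is None else R
    o=np.r_[np.array(pos)+bias,bot]
    for i in range(4):
        f=lambda k,h:R@np.array([*a[k%4],h])+o
        cv2.line(c,P(f(i,0)),P(f(i+1,0)),(0,255,0),1)
        cv2.line(c,P(f(i,110)),P(f(i+1,110)),(0,255,255),1)
    th=np.linspace(0,6.28,40)
    cv2.polylines(c,[np.array([P(R@np.array([7*np.cos(q),7*np.sin(q),-18])+o) for q in th])],True,(255,0,255),1)
    cv2.imwrite(out,c)
E
python3 - <<'E'
from h import *
overlay("scene2.npz","pics/o2.png",205,170,50,(463.9,-232.2),122.2)
overlay("scene0.npz","pics/o0.png",205,180,50,(463.9,-232.2),24)
a=[cv2.imread(f"pics/o{i}.png")[:,100:500] for i in(2,0)];cv2.imwrite("pics/o.png",np.hstack(a))
E
```

```text
(no output)
```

View pics/o.png

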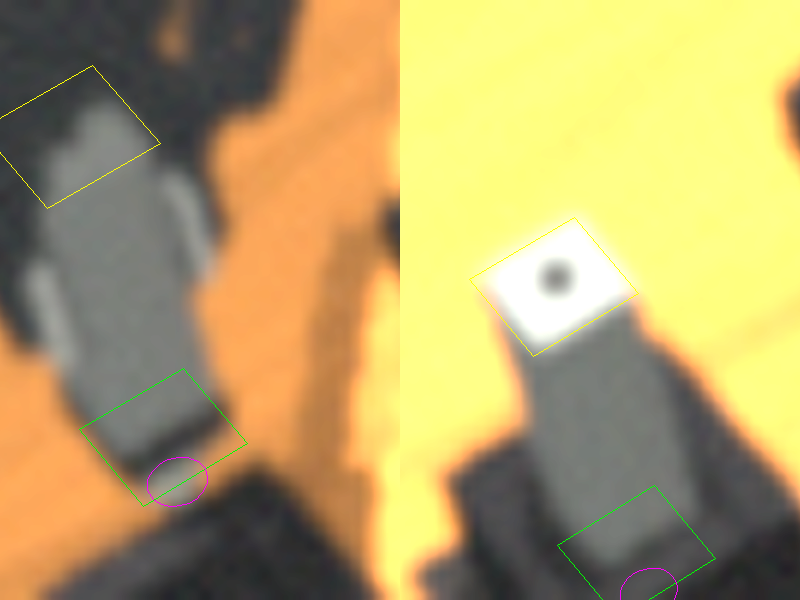

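Run:
```python
from h import *
n=RS[:,2];o=list(rpy(down(.044,-1)));t=list(rpy(tilt(-1)))
line_to([*ROUND,110],o,v=100); line_to([*ROUND,215],o,v=250)
P=SPOT+n*170
print(P,ik(list(P),t))
reach(list(P),t)
line_to(list(SPOT+n*(70.57+14)),t,v=120); sleep(.4)
s=state();p=np.array(s["tool_pos"]);R=Ro.from_euler('xyz',s["orientation"]).as_matrix()
print(p,R[:,2],n,(p-SPOT)@RS,s["wrist_force"],s["time_s"])
for k in("scene","top"):
    im,d=camera(k);np.savez(f"{k}6.npz",im=im,d=d)
bar=p+R[:,2]*52.57
Rg=np.c_[-R[:,0],R[:,1],-R[:,2]]
overlay("scene6.npz","pics/o6.png",340,155,50,bar[:2],bar[2],R=Rg)
```

```text
[548.69537959 150.37312325 221.58036898] [ 0.16217463 -0.02269702  1.86567966 -0.10602009  0.90971823  1.83561949]
[582.03086669 148.71871439 143.42574427] [ 0.38964753 -0.0208234  -0.92072862] [-0.38885071  0.02101837  0.92106099] [ 0.30666274  0.14724426 85.01752293] [ 0.25214931  0.50920086 -1.81791008] 16.3833
```

View pics/o6.png

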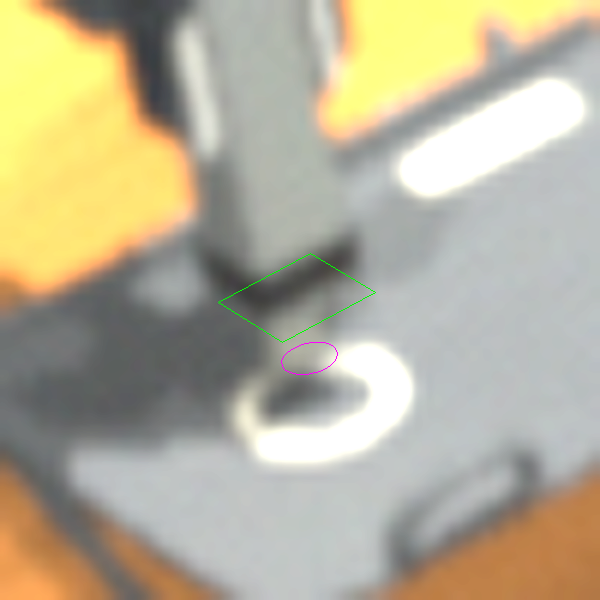

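The nose sits above the inside of the white ring (ring centre about crop 325,405; nose end about 298,355). Next is to press in steps along the normal.

Run:
```python
from h import *
n=RS[:,2];t=list(rpy(tilt(-1)))
def st(k=8):
    L=[]
    for _ in range(k):
        s=state();L.append(np.r_[(np.array(s["tool_pos"])-SPOT)@RS,np.array(s["wrist_force"])@RS]); sleep(.03)
    return np.mean(L,0).round(2)
b=st();print(b)
for h in (74,72,70,68,66.5):
    line_to(list(SPOT+n*h),t,v=25); sleep(.1); a=st();print(h,a,'dFn',(a-b)[5].round(2),state()["time_s"])
```

```text
[ 1.000e-02  4.000e-02  8.465e+01 -7.400e-01  1.600e-01 -1.940e+00]
74 [ 1.400e-01  3.000e-02  7.412e+01 -7.000e-01 -2.000e-02 -1.630e+00] dFn 0.31 17.6917
72 [-1.000e-02  0.000e+00  7.198e+01 -7.200e-01 -1.000e-02 -1.650e+00] dFn 0.29 18.3083
70 [ 0.36  0.08 70.18 -0.49  0.17 -0.15] dFn 1.79 18.925
68 [2.300e-01 4.000e-02 6.809e+01 6.400e-01 9.000e-02 3.500e-01] dFn 2.29 19.5417
66.5 [2.100e-01 4.000e-02 6.658e+01 1.700e-01 2.400e-01 1.440e+00] dFn 3.38 20.1583
```

Run:
```python
from h import *
n=RS[:,2];t=list(rpy(tilt(-1)))
line_to(list(SPOT+n*64.8),t,v=20); sleep(.3)
L=[]
for _ in range(25):
    s=state();L.append(np.r_[(np.array(s["tool_pos"])-SPOT)@RS,np.array(s["wrist_force"])@RS]); sleep(.04)
a=np.mean(L,0);print(a.round(2),'dFn',a[5]+1.94,a[5]+1.64,np.std(L,0)[5],s["time_s"],s["grip_width"])
R=Ro.from_euler('xyz',s["orientation"]).as_matrix();print("angle off",np.arccos(-R[:,2]@n))
for k in("scene","top"):
    im,d=camera(k);np.savez(f"{k}7.npz",im=im,d=d)
cv2.imwrite("pics/full7.png",np.load("scene7.npz")['im'][:,:,::-1])
p=np.array(s["tool_pos"]);bar=p+R[:,2]*52.57
overlay("scene7.npz","pics/o7.png",340,155,50,bar[:2],bar[2],R=np.c_[-R[:,0],R[:,1],-R[:,2]])
```

```text
[1.700e-01 3.000e-02 6.486e+01 1.050e+00 3.500e-01 1.790e+00] dFn 3.7301776378339655 3.4301776378339657 0.48622205199721796 21.7083 27.51481350042574
angle off 0.00030037788124624265
```

View pics/o7.png

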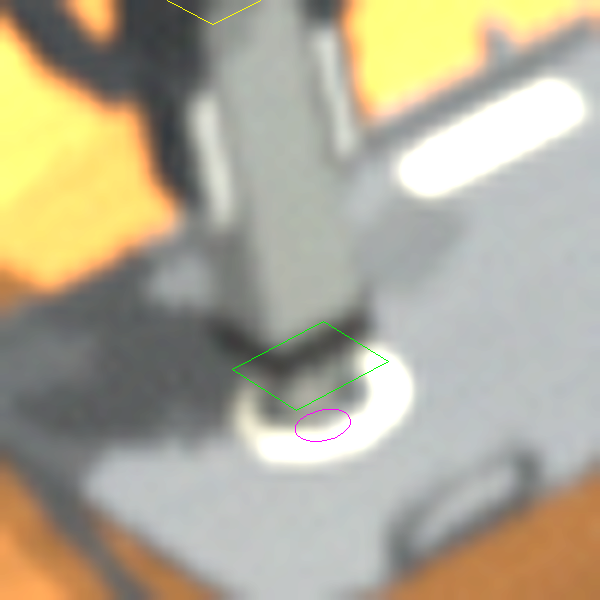

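View pics/full7.png

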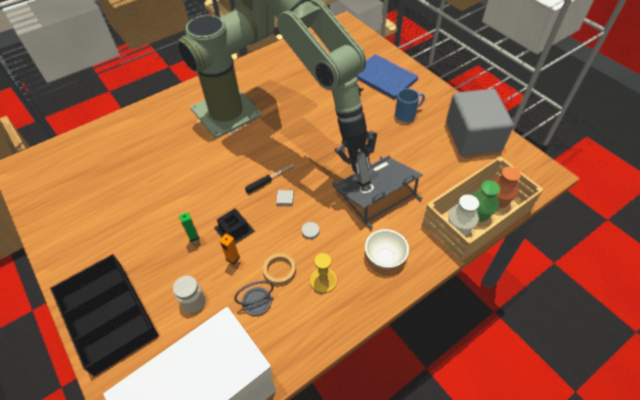

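Run:
```python
from h import *
im=np.load("scene7.npz")['im'];x,y,F=335,140,16
c=cv2.resize(im[y:y+50,x:x+45,::-1],None,fx=12,fy=12,interpolation=cv2.INTER_CUBIC)
c=np.clip(c.astype(float)*1.8,0,255).astype(np.uint8)
s=state();p=np.array(s["tool_pos"]);R=Ro.from_euler('xyz',s["orientation"]).as_matrix()
bar=p+R[:,2]*52.57+[0,-2,0];Rg=np.c_[-R[:,0],R[:,1],-R[:,2]]
P=lambda q:tuple(int(v) for v in (proj("scene",[Rg@np.array(q)+bar])[0]-[x,y]+.5)*12)
for a in((-14,-14),(14,-14),(14,14)): cv2.line(c,P([*a,0]),P([*a,110]),(0,0,255),1)
cv2.imwrite("pics/e7.png",c)
```

```text
(no output)
```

View pics/e7.png

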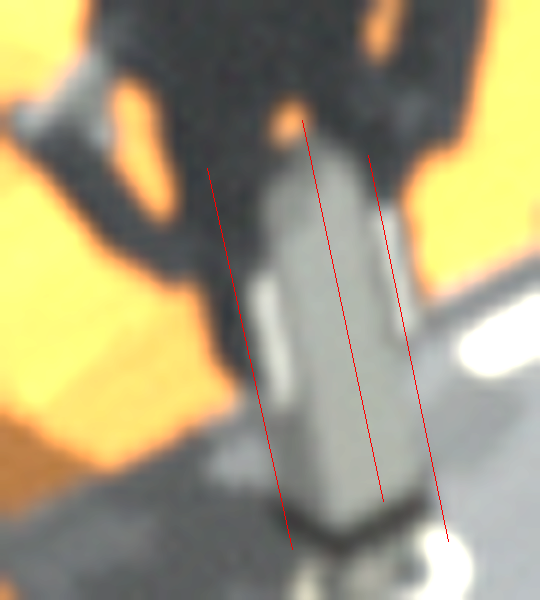

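Run:
```python
from h import *
s=state();p=np.array(s["tool_pos"]);R=Ro.from_euler('xyz',s["orientation"]).as_matrix()
def pred(off):
    e=p-R[:,2]*off+R[:,2]*52.57
    return [proj("scene",[e+R[:,0]*a+R[:,1]*b-R[:,2]*h])[0] for a,b in((14,14),(14,-14),(-14,14),(-14,-14)) for h in(10,80)]
for f,off in(("scene6",20.16),("scene7",0)):
    g=cv2.GaussianBlur(cv2.cvtColor(np.load(f+".npz")['im'],cv2.COLOR_RGB2GRAY),(0,0),.7).astype(float)
    q=pred(off);print(f,[((q[2*i+1]-q[2*i])[0]/(q[2*i+1]-q[2*i])[1]).round(3) for i in range(4)],[np.round(k) .tolist()for k in q])
    for v in range(155,186):
        print(v,g[v,354:374].astype(int))
```

```text
scene6 [np.float64(0.217), np.float64(0.205), np.float64(0.223), np.float64(0.212)] [[363.0, 180.0], [358.0, 159.0], [371.0, 176.0], [366.0, 155.0], [358.0, 177.0], [353.0, 156.0], [365.0, 173.0], [361.0, 152.0]]
155 [ 48  62  80  93  99 101 101 101 100  99  96  99 109 105 111 137 154 158
 159 159]
156 [ 58  76  89  95  99 101 101 101 100 100  96  99 110 109 110 133 152 158
 159 159]
157 [ 70  94 100  97  98 100 101 100 100 100  96  97 109 111 110 131 150 157
 159 159]
158 [ 77 105 108  98  97 100 100 100 100 100  97  97 105 112 114 132 150 158
 160 161]
159 [ 77 107 114 101  97 100 101 101 101 100  99  97 104 116 124 139 154 160
 162 163]
160 [ 72 104 116 105  98 100 101 101 101 100  99  97 102 120 136 150 159 163
 163 163]
161 [ 66  98 115 107  99  99 100 101 101 101  99  96 101 122 144 157 162 163
 162 160]
162 [ 60  90 112 109  99  98 100 101 101 101 100  99 104 125 147 159 162 160
 157 151]
163 [ 57  84 110 112 101  98 100 101 101 101 101 102 112 133 150 156 156 151
 144 133]
164 [ 58  80 107 115 103  98  99 100 101 101 101 104 115 135 147 147 141 132
 122 109]
165 [ 68  80 105 
[... 3935 characters left out ...]
 94]
178 [ 88  90  87  80  72  69  73  84  94  99 100 100 100 100  98  93  89  92
  95  96]
179 [ 84  84  83  77  70  69  72  81  91  98  99 100 100  99  95  88  85  92
  98 100]
180 [ 71  72  72  68  64  65  69  77  89  97  99  98  96  92  85  78  79  93
 102 104]
181 [ 60  59  59  56  54  57  63  73  86  94  96  92  86  77  68  63  71  90
 103 106]
182 [ 55  54  53  48  44  45  53  65  79  87  85  78  68  58  53  56  71  92
 105 108]
183 [ 53  53  52  48  41  39  43  53  65  71  67  59  53  49  53  68  91 111
 115 111]
184 [ 53  53  52  50  46  43  42  44  48  52  51  49  50  56  66  90 123 145
 141 123]
185 [ 53  52  53  52  51  51  50  47  44  45  49  55  61  69  79 101 139 174
 176 146]
```

Run:
```python
from h import *
s=state();print(s["time_s"],np.array(s["wrist_force"])@RS,s["grip_width"]);job_done()
```

```text
21.85 [1.13782887 0.68509467 1.64147208] 27.39592937604281
the job is handed in; nothing more can be done
```

I lifted the grey gauge out of its holder and zeroed it upright on the middle of the round block. I then set it square to the plate inside the white ring and handed the job in still gripping and pressing, at 21.9 s of the 48 s.

- **Zeroing:** I held the press for about 1.4 s. Going by position, the nose was about 6 mm in. The force change was about 4 N, which would mean nearer 7 mm, but the force reading is noisy.
- **On the stand:** The force along the plate's normal was 3.4 to 3.7 N, against 3.6 N for half-way in. Position gives 5.7 mm in.
- **Squareness:** The tool was within 0.001 rad of the plate normal I measured. The bar's edge slope in the scene picture (about 0.21) matches the predicted one. That single view can't rule out a small tilt along its line of sight.
- **Position in the ring:** The nose looks inside the ring, roughly 3 mm from centre, judged by eye from the scene picture.
- **Disagreements:** The two cameras differed by about 4 mm in y, so I used their average. The dark lower end of the bar appeared higher in the pictures than predicted. Before the zero press the nose tip matched its prediction; on the stand it appeared about 3 mm off.
- **Everything else:** The last scene picture shows nothing else moved.

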